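Angle the batten past the post into its bay

TASK

Put the dark red-ended batten away in its pale timber bay by pushing it along the bench with the fingertips, never lifting it: push one end and then the other so that the red end goes in first, behind the steel post, then swing the plain end in until the whole batten lies flush against the bay's back fence. Leave the jars, cup, tools and spool where they are.

Things in the scene. Friction and masses are not known exactly. Their poses are not given: they have to be found in the camera images.
- batten: loose straight hardwood batten, 30 wide x 250 long x 24 mm high, 0.14 to 0.28 kg, lying flat on the bench; dark brown with its last 50 mm red. Origin under its centre, on the bench; its y axis runs along its length towards the red end, x across it, z up. It slides with ordinary wood friction and pivots freely when pushed off centre: pushed square on its side near one end, it turns about a point some 50 mm beyond its middle, on the other side.
- red_end (a point): centre of the batten's red end face (125 mm from the middle along +y, 12 mm up)
- plain_end (a point): centre of the batten's plain end face (125 mm from the middle along -y, 12 mm up)
- bay: fixed pale timber bay, 30 mm high, open towards the robot, no floor. Origin on the bench at the middle of the back fence's front face; x points into the fence (away from the robot), y along the fence to the left, z up. Fence is 22 mm thick and 380 long; at each end a cheek 20 mm thick stands out 90 mm towards the robot (x -90 to 0), inner faces at y = +170 and -170 mm, so the bay is 340 mm long inside.
- post: fixed upright steel post with a yellow band, 22 mm diameter, 60 mm tall (its flat foot ring, 38 mm across, is flush and does not obstruct), standing in the bay's front about 70 mm out from the fence face and 30 to 50 mm left of the bay's middle. About 59 mm is clear between post and fence; the opening between the post and the right cheek (about 200 mm) is shorter than the batten. Origin on the bench on the post's axis.
- flux_jar: bystander, loose: green glass jar, 56 mm across, 75 mm tall; origin under its centre
- patina_bottle: bystander, loose: amber bottle, 52 mm across, 120 mm tall; origin under its centre
- brush_cup: bystander, loose: blue ceramic cup, 68 mm across, 85 mm tall; origin under its centre
- screwdriver: bystander, loose: screwdriver lying on the bench, about 200 mm long
- hammer: bystander, loose: hammer lying on the bench, about 250 mm long
- solder_spool: bystander, loose: metal solder spool standing on end, 52 mm across, 35 mm tall; origin under its centre

How it is judged:
By the outcome, as a careful person would: the job done as asked, in the order asked, and still so for the second after the job is handed in, with the robot touching nothing.
It also fails if it takes over 72 s, if anything falls off the work surface, if the arm or the gripper's body presses on something with over 40 N, if the wrist force passes 120 N, or if a joint passes its speed limit or range.

ROBOT

A 6-joint arm with a two-finger parallel gripper is mounted at the origin on the work surface. World frame = base frame: x ahead of the robot, y to its left, z up, the work surface at z = 0. Lengths are in mm, angles in degrees, forces in N, time in s.
With the tool pointing down it reaches from about 300 to 850 mm from the base axis. Payload 5.4 kg.
Tool frame: the origin (TCP) lies midway between the tips of the shut fingers; the grasp point (between the pads) lies 19 mm behind it; z points along the fingers, y is the line along which they close (so a half turn about z gives the same grasp; the last joint's range is limited). The gripper opens to 85 mm and grips with 20 to 120 N. Pads are 22 mm wide; open, the fingers measure 114 mm over their backs; the gripper's body (76 mm by 85 mm) begins 54 mm behind the grasp point. The pads swing forward as they close: fully open they stand 13 mm farther back than shut.
Start: joints at [63.363, 9.076, 91.501, -0, 79.423, -12.038], TCP at [144.941, 556.416, 231.299] pointing down, gripper open.
Joint ranges: [-166.64, 166.64], [-54.1, 131.32], [10.49, 154.53], [-73.88, 253.88], [9.74, 151.15], [-171.62, 171.62]. Speed limits (degrees/s): [147.25, 147.25, 180, 180, 180, 180].

INTERFACE

Orientations are given as [roll, pitch, yaw] about the fixed x, y, z axes, in that order (R = Rz(yaw) Ry(pitch) Rx(roll)).
In Python, from cell import bot, vision, hand_in gives the robot as it stands.
- The arm moves only by the tool apply_moves, never from a script. Its argument "motion" is a list of rows, each an object with "travel": the shift along the tool's x, y, z in mm, a list of three; "yaw": the turn about the tool's z in rad; "grip": the closure in counts, from 0 (fully open) to 255 (shut). A call has 1 to 20 rows; each row is the pose to reach, as a shift and turn from the pose commanded when the call began, along the tool's axes at that moment; what a row does not reach only later rows make up. A row lasts 1/12 s, in which the tool goes at most 41.7 mm and 7.16 degrees, less where a joint would pass 70% of its speed; a pose out of reach is approached as far as the arm can. A call with a gripper value outside its range is refused whole. The fingers move at their own pace and stop on an object; "newtons" is the grip in N (left out, the last holds). Time passes only in rows, so rows that repeat a pose let the fingers close. It gives the time, the measured TCP pose, the force, the opening and the grip force at its end, in the units of the state.
- bot.get_obs(): the state, without advancing time (a new reading comes with each control period).
- vision.get_image(name): name is "scene" or "top" or "wrist"; returns a dict with "pixels" (420x560x3 uint8, blue, green, red), "mtx" (3x3 intrinsics, pixels), "k1" (the pictures are not rectified: a ray, as slopes to the right and down, at radius r is drawn at 1 + k1 r^2 times it, then the intrinsics apply), "world_from_camera" (4x4, takes a point from camera to world coordinates). Camera axes: x right, y up, looking along -z (the intrinsics and any distortion apply to the point x, -y, -z); pixel columns grow to the right and rows downward; lengths in mm; the calibration is good to about 2 mm. A picture is of the moment at which its call begins. There is no depth.
- hand_in(): hands the job in; it is judged then, once.
The state is a dict: "time": time; "qpos": joint angles; "qvel": joint speeds; "effort": joint torques, N m; "ee_pos": TCP position; "tcp_rot": TCP orientation; "force": force on the tool from outside, world axes, zero at the start; "torque": the same for the moment, N m; "grip_width": finger opening in mm; "grip_force": force on a finger pad.
Only numpy, scipy, OpenCV 4.12 (cv2) and the standard library are available. Lean on these libraries where they do the work, as an engineer would, in place of code of your own. Each camera call takes 0.05 s, during which the arm holds its last target. There are 200 camera calls.

## Working session

There is one attempt and no reset: what is moved stays moved. The work goes in short steps, Python scripts to look and compute and a tool call to move; the robot and the scene stay as the last step left them, time stands still between calls to the robot, and variables do not carry over. Pictures are saved under pics/ and viewed, at most 10 in all, crops included, and the job is handed in when it is done.

Besides the shell and the picture viewer there is one more tool, called after "Call:" by a JSON object that holds its "api" and its "payload", one argument or row to a line. apply_moves: Moves the arm, as the interface text tells. Its arguments: {"type":"object","properties":{"motion":{"type":"array"},"newtons":{"type":"number"}},"required":["motion"]}

```bash
mkdir -p pics
cat > h.py <<'E'
import numpy as np, cv2
from cell import bot, vision, hand_in
def look(name,fn):
    im=vision.get_image(name); cv2.imwrite('pics/'+fn,im['pixels'])
    np.savez('pics/'+fn+'.npz',**{k:np.array(im[k]) for k in('mtx','k1','world_from_camera')}); return im
def w(c,uv,z=0):
    K=c['mtx'];T=c['world_from_camera'];k=float(c['k1']);out=[]
    for u,v in uv:
        d=np.array([(u-K[0,2])/K[0,0],(v-K[1,2])/K[1,1]]);p=d.copy()
        for _ in range(20): p=d/(1+k*(p@p))
        r=T[:3,:3]@np.array([p[0],-p[1],-1]);o=T[:3,3];out.append(o+r*(z-o[2])/r[2])
    return np.round(np.array(out),1)
E
python3 - <<'E'
from h import *
look('top','t1.png');look('scene','s1.png')
o=bot.get_obs();print(o)
E
```

```text
{'time': 0.1, 'qpos': array([ 6.33637274e+01,  9.10824791e+00,  9.15660967e+01, -5.46716421e-06,
        7.94223537e+01, -1.20389171e+01]), 'qvel': array([-0.05328833, -0.14220528, -0.19449748, -0.079647  , -0.08220926,
       -0.06117386]), 'effort': array([-1.28644779e-04, -3.96993256e+01, -3.32337499e+01, -2.34740301e-04,
        4.20349563e-03,  1.59179712e-05]), 'ee_pos': array([144.69599935, 555.93471971, 230.41315972]), 'tcp_rot': array([-1.79905427e+02, -2.01636950e-02,  1.65402629e+02]), 'force': array([0.44544347, 0.0561696 , 0.39980427]), 'torque': array([-0.00868108,  0.03743027,  0.02567943]), 'grip_force': 0.0, 'grip_width': 85.65718216045232}
```

View pics/t1.png

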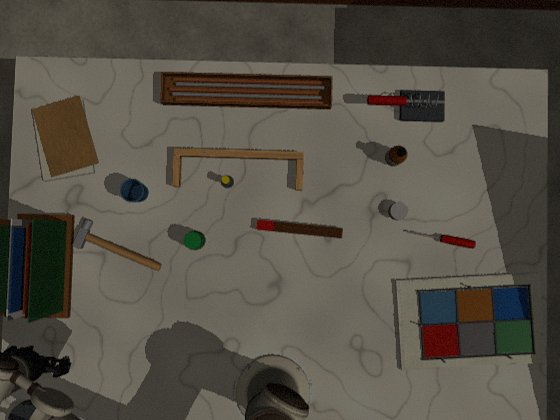

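View pics/s1.png

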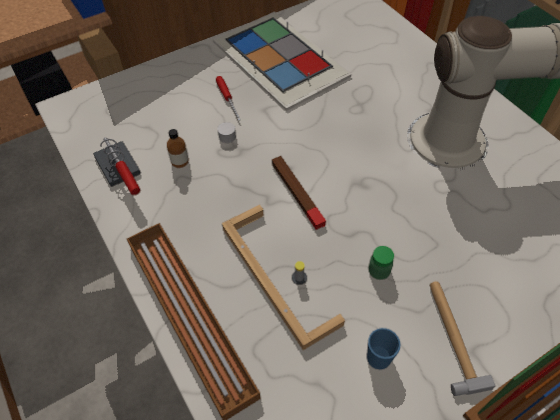

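The top view shows the batten from its red end (258,225) to its plain end (342,233), the bay fence along row ~155 with cheeks at columns ~178 and ~299, and the post at (226,181). The jar is at (194,240). I'll zoom in for accurate corners.

Run:
```python
import cv2
a=cv2.imread('pics/t1.png')[140:260,160:360]
cv2.imwrite('pics/c1.png',cv2.convertScaleAbs(cv2.resize(a,None,fx=4,fy=4,interpolation=cv2.INTER_CUBIC),alpha=1.5))
```

```text
(no output)
```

View pics/c1.png

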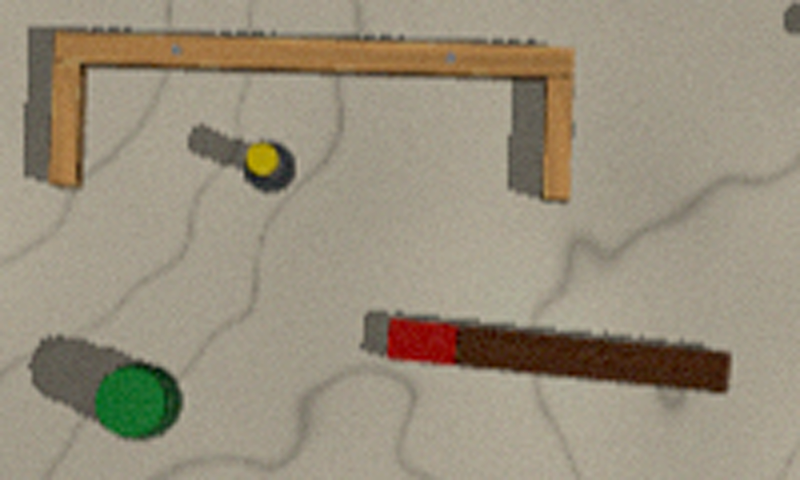

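Run:
```python
from h import *
c=np.load('pics/t1.png.npz')
f=lambda l,z:w(c,[((x+.5)/4-.5+160,(y+.5)/4-.5+140) for x,y in l],z)
b=f([(388,319),(388,361),(727,391),(730,352)],24);print(b)
r=(b[0]+b[1])/2;p=(b[2]+b[3])/2;print('red',r,'plain',p,np.linalg.norm(r-p),'ctr',(r+p)/2)
B=f([(85,66),(547,78),(77,186),(544,199)],30);print(B,np.linalg.norm(B[0]-B[1]))
o=(B[0]+B[1])/2;y=(B[0]-B[1])[:2];y/=np.linalg.norm(y);x=np.array([y[1],-y[0]]);print('bay',o,x,y,np.degrees(np.arctan2(x[1],x[0])))
P=f([(263,159)],60)[0];print('post',P)
for n,q in(('post',P),('red',r),('plain',p),('jar',f([(137,402)],75)[0]),('ctip',B[2]),('ctip',B[3])):
  d=(q-o)[:2];print(n,round(d@x,1),round(d@y,1))
print(f([(137,402)],75),w(c,[(397,210)],35))
```

```text
[[ 500.5   59.3   24. ]
 [ 470.    58.4   24. ]
 [ 454.7 -188.7   24. ]
 [ 483.2 -190.3   24. ]]
red [485.25  58.85  24.  ] plain [ 468.95 -189.5    24.  ] 248.88433558582992 ctr [477.1   -65.325  24.   ]
[[679.  285.3  30. ]
 [679.2 -51.9  30. ]
 [591.  288.   30. ]
 [590.7 -51.9  30. ]] 337.2000593119758
bay [679.1 116.7  30. ] [9.99999824e-01 5.93119706e-04] [-5.93119706e-04  9.99999824e-01] 0.03398325788516103
post [611.3 150.3  60. ]
post -67.8 33.6
red -193.9 -57.7
plain -210.3 -306.1
jar -243.1 115.4
ctip -88.0 171.4
ctip -88.5 -168.5
[[435.9 232.   75. ]] [[ 538.2 -346.8   35. ]]
```

Call:
{"api": "apply_moves", "payload": {
  "motion": [
    {"travel": [-432.6, -530, 110], "yaw": -0.188, "grip": 0},
    {"travel": [-432.6, -530, 110], "yaw": -0.188, "grip": 0},
    {"travel": [-432.6, -530, 110], "yaw": -0.188, "grip": 0},
    {"travel": [-432.6, -530, 110], "yaw": -0.188, "grip": 0},
    {"travel": [-432.6, -530, 110], "yaw": -0.188, "grip": 0},
    {"travel": [-432.6, -530, 110], "yaw": -0.188, "grip": 0},
    {"travel": [-432.6, -530, 110], "yaw": -0.188, "grip": 0},
    {"travel": [-432.6, -530, 110], "yaw": -0.188, "grip": 0},
    {"travel": [-432.6, -530, 110], "yaw": -0.188, "grip": 0},
    {"travel": [-432.6, -530, 110], "yaw": -0.188, "grip": 0},
    {"travel": [-432.6, -530, 110], "yaw": -0.188, "grip": 0},
    {"travel": [-432.6, -530, 110], "yaw": -0.188, "grip": 0},
    {"travel": [-432.6, -530, 110], "yaw": -0.188, "grip": 0},
    {"travel": [-432.6, -530, 110], "yaw": -0.188, "grip": 0},
    {"travel": [-432.6, -530, 110], "yaw": -0.188, "grip": 0},
    {"travel": [-432.6, -530, 110], "yaw": -0.188, "grip": 0},
    {"travel": [-432.6, -530, 110], "yaw": -0.188, "grip": 0},
    {"travel": [-432.6, -530, 110], "yaw": -0.188, "grip": 0},
    {"travel": [-432.6, -530, 110], "yaw": -0.188, "grip": 0},
    {"travel": [-432.6, -530, 110], "yaw": -0.188, "grip": 0}
  ]
}}

```text
time: 1.77
ee_pos: [429.3, -64.8, 120.9]
tcp_rot: [180.0, -0.1, 176.2]
force: [-1.2, -0.2, 0.8]
grip_width: 85.7
grip_force: 0.0
```

Call:
{"api": "apply_moves", "payload": {
  "motion": [
    {"travel": [0, 0, 35]},
    {"travel": [0, 0, 70]},
    {"travel": [0, 0, 95]},
    {"travel": [0, 0, 110]},
    {"travel": [0, 0, 118]},
    {"travel": [0, 0, 123]},
    {"travel": [0, 0, 125]},
    {"travel": [0, 0, 125]},
    {"travel": [0, 0, 125]}
  ]
}}

```text
$.motion[0]: bad value
```

```bash
cat >> h.py <<'E'
def tool(target,psi_t):  # tool travel & yaw from present pose to world target
    o=bot.get_obs();p=o['ee_pos'];a=np.radians(o['tcp_rot'][2]);d=np.array(target)-p
    dy=(o['tcp_rot'][2]-psi_t+180)%360-180
    print('travel',np.round([d[0]*np.cos(a)+d[1]*np.sin(a),d[0]*np.sin(a)-d[1]*np.cos(a),-d[2]],1),'yaw',round(np.radians(dy),3))
E
python3 - <<'E'
from h import *
tool([451,-66,-4],176.2);tool([516,-82,-4],156)
E
```

```text
travel [-21.7   0.3 124.9] yaw -0.001
travel [-87.6 -11.3 124.9] yaw 0.352
```

Call:
{"api": "apply_moves", "payload": {
  "motion": [
    {"travel": [0, 0, 35], "yaw": 0, "grip": 0},
    {"travel": [0, 0, 70], "yaw": 0, "grip": 0},
    {"travel": [0, 0, 95], "yaw": 0, "grip": 0},
    {"travel": [0, 0, 110], "yaw": 0, "grip": 0},
    {"travel": [0, 0, 118], "yaw": 0, "grip": 0},
    {"travel": [0, 0, 123], "yaw": 0, "grip": 0},
    {"travel": [0, 0, 125], "yaw": 0, "grip": 0},
    {"travel": [0, 0, 125], "yaw": 0, "grip": 0}
  ]
}}

```text
time: 2.43
ee_pos: [430.5, -65.4, -3.1]
tcp_rot: [-180.0, 0.1, 176.2]
force: [-0.1, -0.4, 0.3]
grip_width: 85.4
grip_force: 0.0
```

Call:
{"api": "apply_moves", "payload": {
  "motion": [
    {"travel": [-5, 0, 0], "yaw": 0, "grip": 0},
    {"travel": [-10, 0, 0], "yaw": 0, "grip": 0},
    {"travel": [-15, 0, 0], "yaw": 0, "grip": 0},
    {"travel": [-20, 0, 0], "yaw": 0, "grip": 0},
    {"travel": [-25, 0, 0], "yaw": 0, "grip": 0},
    {"travel": [-30, -1, 0], "yaw": 0.02, "grip": 0},
    {"travel": [-35, -2, 0], "yaw": 0.06, "grip": 0},
    {"travel": [-40, -3, 0], "yaw": 0.1, "grip": 0},
    {"travel": [-45, -4, 0], "yaw": 0.14, "grip": 0},
    {"travel": [-50, -5, 0], "yaw": 0.18, "grip": 0},
    {"travel": [-54, -6, 0], "yaw": 0.22, "grip": 0},
    {"travel": [-58, -6, 0], "yaw": 0.26, "grip": 0},
    {"travel": [-62, -7, 0], "yaw": 0.3, "grip": 0},
    {"travel": [-66, -8, 0], "yaw": 0.33, "grip": 0},
    {"travel": [-70, -9, 0], "yaw": 0.352, "grip": 0},
    {"travel": [-74, -9, 0], "yaw": 0.352, "grip": 0},
    {"travel": [-77, -10, 0], "yaw": 0.352, "grip": 0},
    {"travel": [-80, -10, 0], "yaw": 0.352, "grip": 0},
    {"travel": [-82, -11, 0], "yaw": 0.352, "grip": 0},
    {"travel": [-82, -11, 0], "yaw": 0.352, "grip": 0}
  ]
}}

```text
time: 4.1
ee_pos: [511.7, -82.2, -3.6]
tcp_rot: [180.0, 0.0, 156.0]
force: [0.4, 0.4, 0.0]
grip_width: 85.5
grip_force: 0.0
```

Run:
```python
from h import *
im=look('top','t2.png')
cv2.imwrite('pics/c2.png',cv2.convertScaleAbs(cv2.resize(im['pixels'][140:260,160:360],None,fx=4,fy=4,interpolation=cv2.INTER_CUBIC),alpha=1.5))
```

```text
(no output)
```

View pics/c2.png

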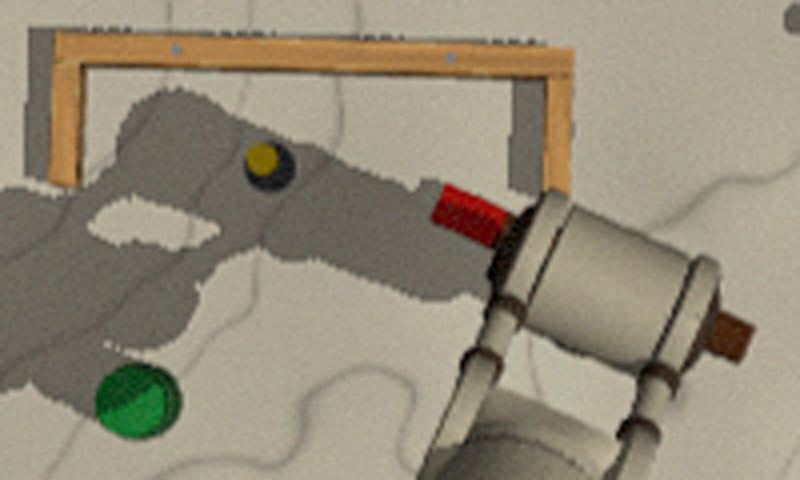

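The batten is now tilted, with its red end face from (447,185) to (431,220) and its plain end face from (755,325) to (742,363) in the crop.

```bash
cat >> h.py <<'E'
def batten(fn,rs,ps,off=(160,140),s=4):
    c=np.load('pics/'+fn+'.npz');f=lambda l:w(c,[((x+.5)/s-.5+off[0],(y+.5)/s-.5+off[1]) for x,y in l],24)[:,:2].mean(0)
    r,p=f(rs),f(ps);d=r-p;L=np.linalg.norm(d);u=d/L;n=np.array([u[1],-u[0]]);P=np.array([611,150])
    print('red',r,'plain',p,'L',L,'th',np.degrees(np.arctan2(u[0],u[1])))
    print('n off of centreline from post',n@(r-P),'red t',u@(r-P),'cheek tip n',n@(np.array([589,-54])-P)); return r,p,u,n
E
python3 - <<'E'
from h import *
r,p,u,n=batten('t2.png',[(447,185),(431,220)],[(755,325),(742,363)])
print(p-u*40)
E
```

```text
red [586.55  24.5 ] plain [ 489.35 -203.6 ] L 247.94646599619037 th 23.080254855979636
n off of centreline from post 26.70558329353934 red t -125.03945105826335 cheek tip n 59.733055442006375
[ 473.66919574 -240.39826596]
```

Call:
{"api": "apply_moves", "payload": {
  "motion": [
    {"travel": [-3, 0, 0], "yaw": 0, "grip": 0},
    {"travel": [-6, 0, 0], "yaw": 0, "grip": 0},
    {"travel": [-9, 0, 0], "yaw": 0, "grip": 0},
    {"travel": [-9, 0, 0], "yaw": 0, "grip": 0},
    {"travel": [0, 0, 0], "yaw": 0, "grip": 0},
    {"travel": [20, 0, 0], "yaw": 0, "grip": 0},
    {"travel": [25, 0, -30], "yaw": 0, "grip": 0},
    {"travel": [25, 0, -70], "yaw": 0, "grip": 0},
    {"travel": [25, 0, -70], "yaw": 0, "grip": 0}
  ]
}}

```text
time: 4.9
ee_pos: [492.3, -73.2, 73.0]
tcp_rot: [180.0, 0.7, 156.0]
force: [0.8, -1.1, 1.3]
grip_width: 85.5
grip_force: 0.0
```

Run:
```python
from h import *
tool([483,-239,68],66)
```

```text
travel [ -58.9 -155.3    5. ] yaw 1.571
```

Call:
{"api": "apply_moves", "payload": {
  "motion": [
    {"travel": [-59, -155, 0], "yaw": 1.571, "grip": 225},
    {"travel": [-59, -155, 0], "yaw": 1.571, "grip": 225},
    {"travel": [-59, -155, 0], "yaw": 1.571, "grip": 225},
    {"travel": [-59, -155, 0], "yaw": 1.571, "grip": 225},
    {"travel": [-59, -155, 0], "yaw": 1.571, "grip": 225},
    {"travel": [-59, -155, 0], "yaw": 1.571, "grip": 225},
    {"travel": [-59, -155, 0], "yaw": 1.571, "grip": 225},
    {"travel": [-59, -155, 0], "yaw": 1.571, "grip": 225},
    {"travel": [-59, -155, 0], "yaw": 1.571, "grip": 225},
    {"travel": [-59, -155, 0], "yaw": 1.571, "grip": 225},
    {"travel": [-59, -155, 0], "yaw": 1.571, "grip": 225},
    {"travel": [-59, -155, 0], "yaw": 1.571, "grip": 225},
    {"travel": [-59, -155, 0], "yaw": 1.571, "grip": 225},
    {"travel": [-59, -155, 0], "yaw": 1.571, "grip": 225},
    {"travel": [-59, -155, 30], "yaw": 1.571, "grip": 225},
    {"travel": [-59, -155, 50], "yaw": 1.571, "grip": 225},
    {"travel": [-59, -155, 60], "yaw": 1.571, "grip": 225},
    {"travel": [-59, -155, 64], "yaw": 1.571, "grip": 225},
    {"travel": [-59, -155, 65], "yaw": 1.571, "grip": 225},
    {"travel": [-59, -155, 65], "yaw": 1.571, "grip": 225}
  ]
}}

```text
time: 6.57
ee_pos: [479.7, -237.8, 2.0]
tcp_rot: [179.9, 0.0, 66.0]
force: [-0.0, -0.1, 0.3]
grip_width: 9.9
grip_force: 0.0
```

Run:
```python
from h import *
im=look('top','t3.png')
cv2.imwrite('pics/c3.png',cv2.convertScaleAbs(cv2.resize(im['pixels'][140:260,160:360],None,fx=4,fy=4,interpolation=cv2.INTER_CUBIC),alpha=1.7))
```

```text
(no output)
```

View pics/c3.png

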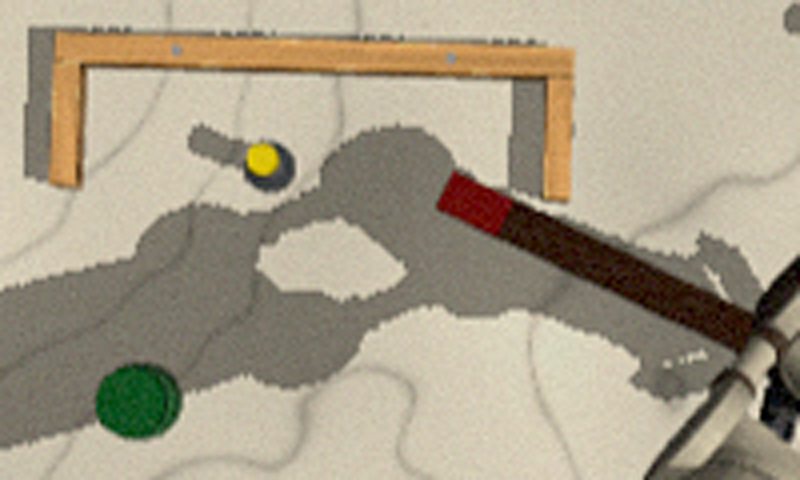

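The batten lies with its red end face from (453,171) to (437,208). Its edges run to about (757,315) and (740,350), and the gripper is behind the plain end.

Run:
```python
from h import *
r,p,u,n=batten('t3.png',[(453,171),(437,208)],[(757,315),(740,350)])
t=np.array(bot.get_obs()['ee_pos'][:2]);print('tcp rel',n@(t-p),u@(t-p), 'th wanted tcp line',n@(t-r))
```

```text
red [596.2   20.35] plain [ 497.7 -203.4] L 244.4714962935352 th 23.76022042398432
n off of centreline from post 38.6917294793444 red t -124.62388442789461 cheek tip n 62.05835948164562
tcp rel -2.322499440005978 -38.85032256932578 th wanted tcp line -2.322499440005966
```

Call:
{"api": "apply_moves", "payload": {
  "motion": [
    {"travel": [6, 2, -4], "yaw": 0, "grip": 225},
    {"travel": [12, 2, -4], "yaw": 0, "grip": 225},
    {"travel": [18, 2, -4], "yaw": 0, "grip": 225},
    {"travel": [23, 2, -4], "yaw": 0, "grip": 225},
    {"travel": [28, 2, -4], "yaw": 0, "grip": 225},
    {"travel": [33, 2, -4], "yaw": 0, "grip": 225},
    {"travel": [39, 2, -4], "yaw": 0, "grip": 225},
    {"travel": [45, 2, -4], "yaw": 0, "grip": 225},
    {"travel": [51, 2, -4], "yaw": 0, "grip": 225},
    {"travel": [57, 2, -4], "yaw": 0, "grip": 225},
    {"travel": [63, 2, -4], "yaw": 0, "grip": 225},
    {"travel": [69, 2, -4], "yaw": 0, "grip": 225},
    {"travel": [75, 2, -4], "yaw": 0, "grip": 225},
    {"travel": [81, 2, -4], "yaw": 0, "grip": 225},
    {"travel": [87, 2, -4], "yaw": 0, "grip": 225},
    {"travel": [93, 2, -4], "yaw": 0, "grip": 225},
    {"travel": [99, 2, -4], "yaw": 0, "grip": 225},
    {"travel": [105, 2, -4], "yaw": 0, "grip": 225},
    {"travel": [110, 2, -4], "yaw": 0, "grip": 225},
    {"travel": [110, 2, -4], "yaw": 0, "grip": 225}
  ]
}}

```text
time: 8.28
ee_pos: [525.9, -136.4, 5.1]
tcp_rot: [-180.0, -0.0, 66.0]
force: [-0.8, 0.2, 0.5]
grip_width: 10.1
grip_force: 0.0
```

```bash
cat >> h.py <<'E'
def auto(fn):  # red patch & batten outline by colour, crop of the top view
    im=look('top',fn)['pixels'][140:270,160:370].astype(int);b,g,r=im[...,0],im[...,1],im[...,2]
    m=((r>70)&(g<35)&(b<40)).astype(np.uint8)
    k=cv2.connectedComponentsWithStats(m);i=1+np.argmax(k[2][1:,4]);ys,xs=np.where(k[1]==i)
    q=cv2.boxPoints(cv2.minAreaRect(np.c_[xs,ys].astype(np.float32)))
    print('red box px',np.round(q+[160,140],1).tolist(),'area',len(xs));
    print('world',w(np.load('pics/'+fn+'.npz'),q+[160,140],24)[:,:2].tolist())
E
python3 - <<'E'
from h import *
auto('t4.png')
im=cv2.imread('pics/t4.png')
cv2.imwrite('pics/c4.png',cv2.convertScaleAbs(cv2.resize(im[140:260,160:360],None,fx=4,fy=4,interpolation=cv2.INTER_CUBIC),alpha=1.7))
E
```

```text
red box px [[253.0, 183.0], [253.0, 183.0], [253.0, 183.0], [253.0, 183.0]] area 1
world [[606.5, 72.9], [606.5, 72.9], [606.5, 72.9], [606.5, 72.9]]
```

View pics/c4.png

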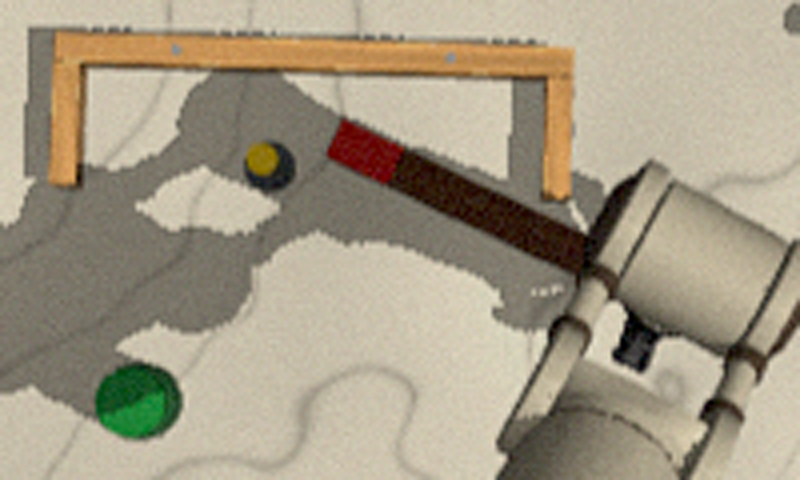

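The push went straight: the red end face now runs from (344,117) to (328,155), just right of the post, and the batten's edges pass (590,235) and (575,268).

Run:
```python
from h import *
r,p,u,n=batten('t4.png',[(344,117),(328,155)],[(590,235),(575,268)])
t=np.array(bot.get_obs()['ee_pos'][:2]);print(u@(r-t),n@(t-r))
```

```text
red [633.3 101.1] plain [553.5  -81.15] L 198.95502632504662 th 23.646692116962406
n off of centreline from post 40.04118492078073 red t -35.84973514741553 cheek tip n 61.67072140190181
261.013451777864 -3.292180979641431
```

Call:
{"api": "apply_moves", "payload": {
  "motion": [
    {"travel": [5, 0, 0], "yaw": 0, "grip": 225},
    {"travel": [10, 0, 0], "yaw": 0, "grip": 225},
    {"travel": [15, 0, 0], "yaw": 0, "grip": 225},
    {"travel": [20, 0, 0], "yaw": 0, "grip": 225},
    {"travel": [25, -1, 0], "yaw": 0, "grip": 225},
    {"travel": [30, -1, 0], "yaw": 0, "grip": 225},
    {"travel": [35, -2, 0], "yaw": 0, "grip": 225},
    {"travel": [40, -2, 0], "yaw": 0, "grip": 225},
    {"travel": [45, -3, 0], "yaw": 0, "grip": 225},
    {"travel": [50, -3, 0], "yaw": 0, "grip": 225},
    {"travel": [55, -4, 0], "yaw": 0, "grip": 225},
    {"travel": [60, -4, 0], "yaw": 0, "grip": 225},
    {"travel": [65, -5, 0], "yaw": 0, "grip": 225},
    {"travel": [70, -6, 0], "yaw": 0, "grip": 225},
    {"travel": [74, -7, 0], "yaw": 0, "grip": 225},
    {"travel": [74, -7, 0], "yaw": 0, "grip": 225}
  ]
}}

```text
time: 9.67
ee_pos: [549.6, -66.3, 5.3]
tcp_rot: [-180.0, -0.0, 66.0]
force: [0.7, -0.1, -0.2]
grip_width: 10.2
grip_force: 0.0
```

Call:
{"api": "apply_moves", "payload": {
  "motion": [
    {"travel": [4, -2, 0], "yaw": 0, "grip": 225},
    {"travel": [8, -4, 0], "yaw": 0, "grip": 225},
    {"travel": [11, -6, 0], "yaw": 0, "grip": 225},
    {"travel": [15, -8, 0], "yaw": 0, "grip": 225},
    {"travel": [15, -8, 0], "yaw": 0, "grip": 225}
  ]
}}

```text
time: 10.08
ee_pos: [548.0, -49.4, 5.2]
tcp_rot: [-180.0, -0.0, 66.0]
force: [-0.4, -1.1, 0.2]
grip_width: 10.1
grip_force: 0.0
```

Run:
```python
from h import *
im=look('top','t5.png')['pixels']
cv2.imwrite('pics/c5.png',cv2.convertScaleAbs(cv2.resize(im[140:260,160:360],None,fx=4,fy=4,interpolation=cv2.INTER_CUBIC),alpha=1.7))
```

```text
(no output)
```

View pics/c5.png

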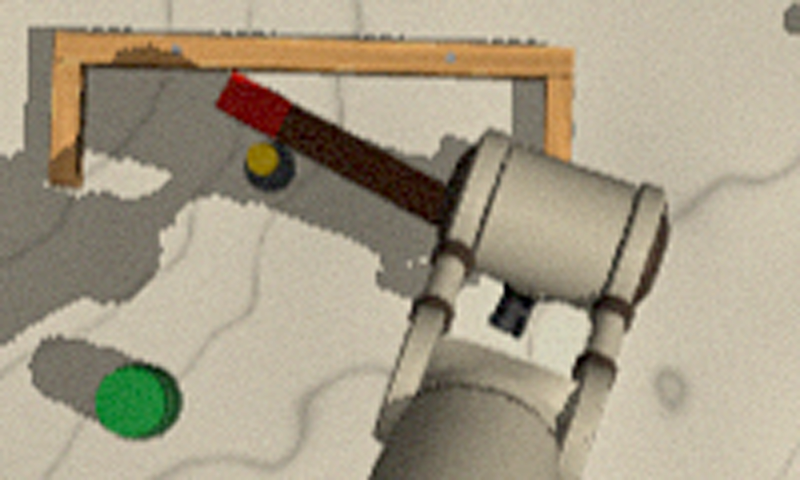

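The red end (237,72)–(217,106) has just reached the fence and is behind the post. The edges run to (450,183) and (435,220).

Run:
```python
from h import *
r,p,u,n=batten('t5.png',[(237,72),(217,106)],[(450,183),(435,220)])
t=np.array(bot.get_obs()['ee_pos'][:2]);print(u@(r-t),n@(t-r)); pl=r-250*u;print('plain',pl,'corners',pl+15*n,pl-15*n,'red cor',r+15*n)
```

```text
red [665.7 181.9] plain [587.4  21.9] L 178.13166478759467 th 26.07597028617183
n off of centreline from post 35.110152972845064 red t 52.69703177811274 cheek tip n 69.91008597404209
259.67362541771706 -3.9148505179145956
plain [555.80937486 -42.65300155] corners [569.28255496 -49.24643906] [542.33619477 -36.05956405] red cor [679.17318009 175.30656249]
```

Call:
{"api": "apply_moves", "payload": {
  "motion": [
    {"travel": [4, -1, 0], "yaw": 0, "grip": 225},
    {"travel": [8, -3, 0], "yaw": 0, "grip": 225},
    {"travel": [12, -5, 0], "yaw": 0, "grip": 225},
    {"travel": [16, -7, 0], "yaw": 0, "grip": 225},
    {"travel": [20, -9, 0], "yaw": 0, "grip": 225},
    {"travel": [20, -9, 0], "yaw": 0, "grip": 225}
  ]
}}

```text
time: 10.63
ee_pos: [547.9, -27.9, 5.2]
tcp_rot: [-180.0, 0.0, 66.0]
force: [-1.2, -2.4, 0.2]
grip_width: 9.7
grip_force: 1.1
```

Run:
```python
from h import *
im=look('top','t6.png')['pixels']
cv2.imwrite('pics/c6.png',cv2.convertScaleAbs(cv2.resize(im[140:260,160:360],None,fx=4,fy=4,interpolation=cv2.INTER_CUBIC),alpha=1.7))
```

```text
(no output)
```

View pics/c6.png

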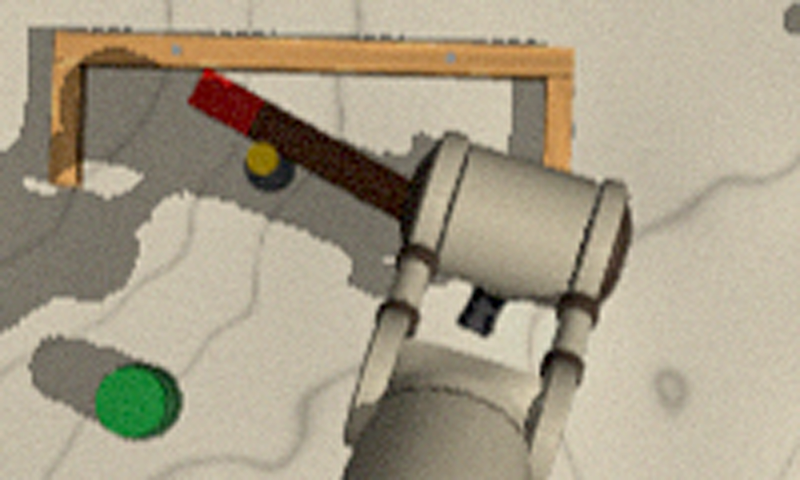

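Run:
```python
from h import *
r,p,u,n=batten('t6.png',[(208,69),(188,102)],[(410,175),(395,212)])
pl=r-250*u;print('plain',pl,'corners',pl+15*n); tool([546,60,75],153)
X=np.array([637,137])
for th in range(28,-1,-4):
    a=np.radians(th);print(th,np.round(X-110*np.array([np.sin(a),np.cos(a)])-26*np.array([np.cos(a),-np.sin(a)]),1))
```

```text
red [667.7 203.2] plain [592.45  51.3 ] L 169.51746960121838 th 26.35343337844017
n off of centreline from post 27.191474783356938 red t 72.84060474149064 cheek tip n 70.84343594941018
plain [556.72323728 -20.81820939] corners [570.16432985 -27.47681515]
travel [ 79.6 -37.6 -69.7] yaw -1.518
28 [562.4  52.1]
24 [568.5  47.1]
20 [574.9  42.5]
16 [581.7  38.4]
12 [588.7  34.8]
8 [595.9  31.7]
4 [603.4  29.1]
0 [611.  27.]
```

Call:
{"api": "apply_moves", "payload": {
  "motion": [
    {"travel": [-15, 0, 0], "yaw": 0, "grip": 225},
    {"travel": [-20, 0, -20], "yaw": 0, "grip": 225},
    {"travel": [-20, 0, -50], "yaw": 0, "grip": 225},
    {"travel": [0, -20, -75], "yaw": 0, "grip": 225},
    {"travel": [80, -38, -75], "yaw": -1.518, "grip": 0},
    {"travel": [80, -38, -75], "yaw": -1.518, "grip": 0},
    {"travel": [80, -38, -75], "yaw": -1.518, "grip": 0},
    {"travel": [80, -38, -75], "yaw": -1.518, "grip": 0},
    {"travel": [80, -38, -75], "yaw": -1.518, "grip": 0},
    {"travel": [80, -38, -75], "yaw": -1.518, "grip": 0},
    {"travel": [80, -38, -75], "yaw": -1.518, "grip": 0},
    {"travel": [80, -38, -75], "yaw": -1.518, "grip": 0},
    {"travel": [80, -38, -75], "yaw": -1.518, "grip": 0},
    {"travel": [80, -38, -75], "yaw": -1.518, "grip": 0},
    {"travel": [80, -38, -75], "yaw": -1.518, "grip": 0},
    {"travel": [80, -38, -75], "yaw": -1.518, "grip": 0},
    {"travel": [80, -38, -75], "yaw": -1.518, "grip": 0},
    {"travel": [80, -38, -75], "yaw": -1.518, "grip": 0},
    {"travel": [80, -38, -75], "yaw": -1.518, "grip": 0},
    {"travel": [80, -38, -75], "yaw": -1.518, "grip": 0}
  ]
}}

```text
time: 12.35
ee_pos: [545.9, 60.3, 80.3]
tcp_rot: [180.0, -0.0, 152.8]
force: [-0.0, 0.5, -0.2]
grip_width: 85.7
grip_force: 0.0
```

Run:
```python
from h import *
tool([546,60,-3],153)
for t in ([562.4,52.1,28],[568.5,47.1,24],[574.9,42.5,20],[581.7,38.4,16],[588.7,34.8,12],[595.9,31.7,8],[603.4,29.1,4],[611,27,0],[638,27,0]): tool([t[0],t[1],-3],180-t[2])
```

```text
travel [-0.2 -0.2 83.3] yaw -0.003
travel [-18.4   0.2  83.3] yaw 0.015
travel [-26.1  -1.4  83.3] yaw -0.055
travel [-33.9  -2.6  83.3] yaw -0.125
travel [-41.8  -3.2  83.3] yaw -0.195
travel [-49.7  -3.2  83.3] yaw -0.264
travel [-57.5  -2.6  83.3] yaw -0.334
travel [-65.4  -1.5  83.3] yaw -0.404
travel [-73.1   0.1  83.3] yaw -0.474
travel [-97.1  12.4  83.3] yaw -0.474
```

Call:
{"api": "apply_moves", "payload": {
  "motion": [
    {"travel": [0, 0, 35], "yaw": 0, "grip": 0},
    {"travel": [0, 0, 60], "yaw": 0, "grip": 0},
    {"travel": [0, 0, 75], "yaw": 0, "grip": 0},
    {"travel": [0, 0, 81], "yaw": 0, "grip": 0},
    {"travel": [-6, 0, 82], "yaw": 0, "grip": 0},
    {"travel": [-12, 0, 82], "yaw": 0, "grip": 0},
    {"travel": [-18, 0, 82], "yaw": 0.015, "grip": 0},
    {"travel": [-22, -1, 82], "yaw": -0.02, "grip": 0},
    {"travel": [-26, -1, 82], "yaw": -0.055, "grip": 0},
    {"travel": [-30, -2, 82], "yaw": -0.09, "grip": 0},
    {"travel": [-34, -2, 82], "yaw": -0.125, "grip": 0},
    {"travel": [-38, -3, 82], "yaw": -0.16, "grip": 0},
    {"travel": [-42, -3, 82], "yaw": -0.195, "grip": 0},
    {"travel": [-46, -3, 82], "yaw": -0.23, "grip": 0},
    {"travel": [-50, -3, 82], "yaw": -0.264, "grip": 0},
    {"travel": [-54, -3, 82], "yaw": -0.3, "grip": 0},
    {"travel": [-57, -3, 82], "yaw": -0.334, "grip": 0},
    {"travel": [-61, -2, 82], "yaw": -0.37, "grip": 0},
    {"travel": [-65, -1, 82], "yaw": -0.404, "grip": 0},
    {"travel": [-65, -1, 82], "yaw": -0.404, "grip": 0}
  ]
}}

```text
time: 14.02
ee_pos: [605.9, 28.9, 0.1]
tcp_rot: [-180.0, 0.2, 176.1]
force: [0.8, -1.1, 1.0]
grip_width: 85.3
grip_force: 0.0
```

Run:
```python
from h import *
im=look('top','t7.png')['pixels']
cv2.imwrite('pics/c7.png',cv2.convertScaleAbs(cv2.resize(im[140:260,160:360],None,fx=4,fy=4,interpolation=cv2.INTER_CUBIC),alpha=1.7))
```

```text
(no output)
```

View pics/c7.png

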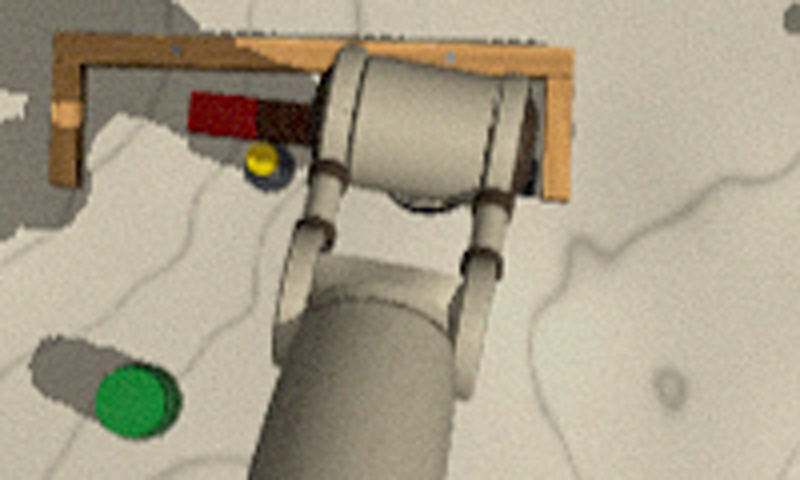

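The red end sits behind the post with its face at about (190,112). The batten is almost parallel to the fence, the plain end is inside the right cheek, and the jar hasn't moved. Next I'll shift the fingers left so they straddle the centre and push it flush.

Call:
{"api": "apply_moves", "payload": {
  "motion": [
    {"travel": [4, 0, 1], "yaw": 0, "grip": 0},
    {"travel": [9, 10, 2], "yaw": -0.03, "grip": 0},
    {"travel": [9, 25, 2], "yaw": -0.068, "grip": 0},
    {"travel": [9, 38, 2], "yaw": -0.068, "grip": 0},
    {"travel": [9, 38, 2], "yaw": -0.068, "grip": 0},
    {"travel": [4, 38, 2], "yaw": -0.068, "grip": 0},
    {"travel": [-1, 38, 2], "yaw": -0.068, "grip": 0},
    {"travel": [-6, 38, 2], "yaw": -0.068, "grip": 0},
    {"travel": [-11, 39, 2], "yaw": -0.068, "grip": 0},
    {"travel": [-16, 39, 2], "yaw": -0.068, "grip": 0},
    {"travel": [-20, 39, 2], "yaw": -0.068, "grip": 0},
    {"travel": [-24, 40, 2], "yaw": -0.068, "grip": 0},
    {"travel": [-27, 40, 2], "yaw": -0.068, "grip": 0},
    {"travel": [-29, 40, 2], "yaw": -0.068, "grip": 0},
    {"travel": [-29, 40, 2], "yaw": -0.068, "grip": 0},
    {"travel": [-29, 40, 2], "yaw": -0.068, "grip": 0}
  ]
}}

```text
time: 15.4
ee_pos: [635.4, 68.1, -3.4]
tcp_rot: [180.0, 0.1, -180.0]
force: [-0.6, 0.1, 0.7]
grip_width: 85.5
grip_force: 0.0
```

Now I'll press forward 1 mm at a time and watch the force.

Call:
{"api": "apply_moves", "payload": {
  "motion": [
    {"travel": [-1, 0, 0], "yaw": 0, "grip": 0},
    {"travel": [-2, 0, 0], "yaw": 0, "grip": 0},
    {"travel": [-3, 0, 0], "yaw": 0, "grip": 0},
    {"travel": [-3, 0, 0], "yaw": 0, "grip": 0}
  ]
}}

```text
time: 15.73
ee_pos: [638.1, 67.8, -3.6]
tcp_rot: [180.0, 0.0, -180.0]
force: [-1.7, 0.9, 1.7]
grip_width: 85.3
grip_force: 0.8
```

Call:
{"api": "apply_moves", "payload": {
  "motion": [
    {"travel": [-1, 0, 0], "yaw": 0, "grip": 0},
    {"travel": [-2, 0, 0], "yaw": 0, "grip": 0},
    {"travel": [-2, 0, 0], "yaw": 0, "grip": 0}
  ]
}}

```text
time: 15.98
ee_pos: [639.1, 67.7, -3.8]
tcp_rot: [180.0, -0.2, 180.0]
force: [-5.6, 1.1, 4.5]
grip_width: 85.4
grip_force: 3.0
```

Call:
{"api": "apply_moves", "payload": {
  "motion": [
    {"travel": [-1, 0, 0], "yaw": 0, "grip": 0},
    {"travel": [-2, 0, 0], "yaw": 0, "grip": 0},
    {"travel": [-2, 0, 0], "yaw": 0, "grip": 0}
  ]
}}

```text
time: 16.23
ee_pos: [639.2, 67.7, -4.0]
tcp_rot: [180.0, -0.4, 179.9]
force: [-13.0, 0.8, 10.3]
grip_width: 85.5
grip_force: 6.6
```

The TCP has stopped moving while the force rises, so the batten is against the fence. I'll back off and look.

Call:
{"api": "apply_moves", "payload": {
  "motion": [
    {"travel": [5, 0, 0], "yaw": 0, "grip": 0},
    {"travel": [20, 0, 0], "yaw": 0, "grip": 0},
    {"travel": [30, 0, -30], "yaw": 0, "grip": 0},
    {"travel": [50, 0, -70], "yaw": 0, "grip": 0},
    {"travel": [90, 0, -110], "yaw": 0, "grip": 0},
    {"travel": [130, 0, -150], "yaw": 0, "grip": 0},
    {"travel": [170, 0, -170], "yaw": 0, "grip": 0},
    {"travel": [210, 0, -170], "yaw": 0, "grip": 0},
    {"travel": [210, 0, -170], "yaw": 0, "grip": 0},
    {"travel": [210, 0, -170], "yaw": 0, "grip": 0}
  ]
}}

```text
time: 17.07
ee_pos: [429.2, 68.0, 167.6]
tcp_rot: [-180.0, 0.1, -180.0]
force: [0.3, -0.1, -0.0]
grip_width: 85.5
grip_force: 0.0
```

Run:
```python
from h import *
im=look('top','t8.png')['pixels']
cv2.imwrite('pics/c8.png',cv2.convertScaleAbs(cv2.resize(im[140:260,160:360],None,fx=4,fy=4,interpolation=cv2.INTER_CUBIC),alpha=1.8))
```

```text
(no output)
```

View pics/c8.png

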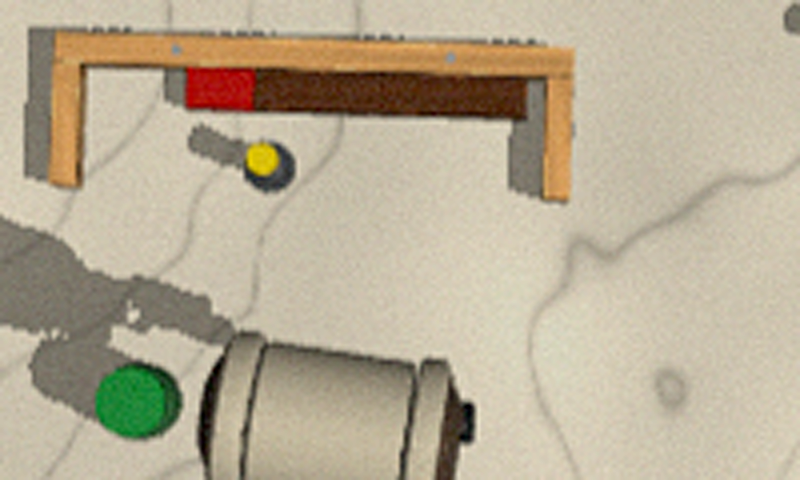

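The batten lies flush along the fence, from (186,88) to (526,98), with its red end behind the post and its edges parallel to the fence. The jar is where it was and the arm is clear.

```bash
python3 -c "
from cell import hand_in
print(hand_in())"
```

```text
the job is handed in; nothing more can be done
None
```

The batten was pushed red end first behind the post, then swung flush against the bay's back fence in about 17 s of robot time. The arm is clear, no bystander was seen to move, and the job is handed in; no verdict came back.

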